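# Shut and lock the lantern tray

## Task

Push the lantern's pull-out tray in with your fingertips until it clicks fully home; then push the sliding catch along its rail, away from its near end, until it clicks into the notch of the steel clip in front of the tray, and leave it there without running it past the notch. Push gently with shut fingers, pinch nothing, leave the other things standing where they are, and finish with the hand clear.

Things in the scene. Friction and masses are not known exactly. Their poses are not given: they have to be found in the camera images.
- lantern: Grey plastic lantern, fixed. Origin: centre of the underside of its foot, on the board. Foot 140 (x) x 130 (y) x 62 high; the tray comes out of its front, towards the lantern's -x. Centred at x = +26 stands a clear globe with a grey cap (radius up to 41, z = 62 to 193) and a wire handle up to z = 228. The lantern's -y points roughly away from the robot.
- rail_mid (a point): Middle of the aluminium rail fixed in front of the foot, at lantern x = -100, y = 0, z = 10 (its top). The rail runs along the lantern's y, 130 to either side, is 22 wide and has a 9 mm slot along it; a screw head stands 4 high at each end. The open tray passes over it. Axes as the lantern's.
- tray (a joint): How far the grey tray is pulled out, m: 0 fully home (hard stop), at most 0.075; it slides out along the lantern's -x. Friction about 1 N. From about 0.010 a sprung ball resists with some 5 to 9 N more until a ridge is over it (crest at 0.005); soon past the crest the tray draws itself in to 0 and stays.
- tray_face (a point): Middle of the outer face of the tray's front panel, 33 above the board; moves with the tray. The panel is flat, 104 wide (lantern y), 36 high (z = 15 to 51), 12 thick, with a 2 mm lip near its top; when home its face is at lantern x = -82. Axes as the lantern's: to shut, push along +x.
- catch (a joint): Position of the sliding catch along the rail, m: 0 at its near end (block centre at lantern y = +0.108), growing as it moves along the lantern's -y, up to 0.205 at the far end. It starts between 0 and 0.030, beside the tray. Friction about 1 N.
- catch_mid (a point): Point in the middle of the catch's block, 30 above the board; moves with it. Grey painted block 26 x 26 x 33 high (z = 15 to 48), with a round knob of radius 9 on top up to z = 65. Axes as the lantern's: push its +y face, 13 from this point, along -y. With the tray home, the block passes 5 mm in front of the tray's face.
- clip: Steel clip fixed across the rail: 40 across it, 26 along it, top at z = 12, with a small sprung ball in its middle (top at z = 14). Its place along the rail varies: lantern y from -30 to +20; an open tray hides it from above. Origin: on the board under its middle, on the rail's centre line; axes as the lantern's.
- notch (a point): Middle of the notch, at z = 12 over the clip's middle; the catch is in when its block's centre is over it. Two ridges under the block, 7 either side of its centre, must pass the ball: from 11 mm before the notch it resists with 5 to 9 N more, from about 6 before the force drops and it jumps on into the notch, with 2 mm of play. It is past the notch if pushed over the second ridge, 7 beyond.
- glass: Steel glass, loose bystander, 74 diameter, 100 high. Origin: centre of its underside.
- soap_dish: Green plastic soap dish with soap, loose bystander, 75 x 110 x 25 high. Origin: centre of its underside.
- wooden_box: Small wooden box, loose bystander, 74 x 94 x 52 high, behind the lantern. Origin: centre of its underside.
- saucer: White ceramic saucer, loose bystander, 130 diameter, 18 high. Origin: centre of its underside.
- jar: Small amber jar with a white lid, loose bystander, 56 diameter, 85 high, beside the lantern's near side. Origin: centre of its underside.
- spoon: Steel spoon with a wooden handle, loose bystander, lying on the board.

How it is judged:
By the outcome, as a careful person would: the job done as asked, in the order asked, and still so for the second after the job is handed in, with the robot touching nothing.
It also fails if it takes over 58 s, if anything falls off the work surface, if the arm or the gripper's body presses on something with over 40 N, if the wrist force passes 120 N, or if a joint passes its speed limit or range.

## Robot

A 6-joint arm with a two-finger parallel gripper is mounted at the origin on the work surface. World frame = base frame: x ahead of the robot, y to its left, z up, the work surface at z = 0. Lengths are in mm, angles in rad, forces in N, time in s.
With the tool pointing down it reaches from about 300 to 775 mm from the base axis. Payload 14.6 kg.
Tool frame: the origin (TCP) lies between the finger pads; the fingertips stand 19 mm ahead of it and the grasp point (between the pads) is the TCP; z points along the fingers, y is the line along which they close (so a half turn about z gives the same grasp; the last joint's range is limited). The gripper opens to 94 mm and grips with 3 to 60 N. Pads are 16 mm wide; open, the fingers measure 119 mm over their backs; the gripper's body (75 mm by 177 mm) begins 78 mm behind the grasp point.
Start: joints at [-1.275, 0.3, 1.521, -0, 1.321, -0.067], TCP at [195.184, -514.191, 197.046] pointing down, gripper open.
Joint ranges: [-3.03, 3.03], [-0.79, 2.21], [0.23, 2.52], [-1.04, 4.18], [0, 3.07], [-2.55, 2.55]. Speed limits (rad/s): [2.22, 2.22, 2.57, 3.14, 3.14, 3.14].

## Interface

Orientations are given as [roll, pitch, yaw] about the fixed x, y, z axes, in that order (R = Rz(yaw) Ry(pitch) Rx(roll)).
In Python, from cell import monitor, imaging, job, find_in, trace gives the robot as it stands. The module is installed in compiled form; this text tells all that it offers.
- The arm moves only by the tool arm_command, never from a script. Its argument "steps" is a list of rows, each a list of 5 numbers: the opening, from 0 (shut) to 1 (fully open), then the shift along the tool's x, y, z in mm, then the turn about the tool's z in degrees. In form: [[gripper, dx, dy, dz, turn], ...]. A call has 1 to 20 rows; each row is the pose to reach, as a shift and turn from the pose commanded when the call began, along the tool's axes at that moment; what a row does not reach only later rows make up. A row lasts 1/8 s, in which the tool goes at most 62.5 mm and 10.7 degrees, less where a joint would pass 70% of its speed; a pose out of reach is approached as far as the arm can. A call with a gripper value outside its range is refused whole. The fingers move at their own pace and stop on an object; "force" is the grip in N (left out, the last holds). Time passes only in rows, so rows that repeat a pose let the fingers close. It gives the time, the measured TCP pose, the force, the opening and the grip force at its end, in the units of the state.
- monitor.read_state(): the state, without advancing time (a new reading comes with each control period).
- imaging.camera(name): name is "side" or "top"; returns a dict with "img" (384x512x3 uint8, red, green, blue), "mtx" (3x3 intrinsics, pixels), "D" ([k1, k2, p1, p2, k3] as OpenCV has them; the pictures are not rectified), "view" (4x4, takes a point from world to camera coordinates). Camera axes: x right, y down, z forward; pixel columns grow to the right and rows downward; lengths in mm; the calibration is good to about 2 mm. A picture is of the moment at which its call begins. There is no depth.
- job.sign_off(): hands the job in; it is judged then, once.
Trained networks look in a picture, given as the dict that the camera call returned (one of the last four; its "shot" number tells which), for a name from the list of things; names that differ only in an ending like _2 or _b are one class to them, and where a whole thing is asked for, a point or a joint stands for the part that bears it (a point fixed in the world has none). Each returns a list of dicts, best first, with "p" (0 to 1); they miss things now and then, are a little off and sometimes report something else, mostly with a low value. They report only what shows in the picture. A call takes as long as a camera call.
- find_in(picture, target): "rect" ([centre column, centre row, width, height] in pixels, round what is visible of it).
- trace(picture, target): "region" (384x512 bool, what is visible of it) and "rect" ([centre column, centre row, width, height] in pixels, round what is visible of it).
The state is a dict: "clock": time; "joints": joint angles; "qd": joint speeds; "effort": joint torques, N m; "eef_pos": TCP position; "eef_rot": TCP orientation; "wrist_force": force on the tool from outside, world axes, zero at the start; "moment": the same for the moment, N m; "finger_gap": finger opening in mm; "finger_force": force on a finger pad.
Only numpy, scipy, OpenCV 4.12 (cv2) and the standard library are available. Lean on these libraries where they do the work, as an engineer would, in place of code of your own. Each camera call takes 0.05 s, during which the arm holds its last target. There are 200 camera calls.

## Working session

There is one attempt and no reset: what is moved stays moved. The work goes in short steps, Python scripts to look and compute and a tool call to move; the robot and the scene stay as the last step left them, time stands still between calls to the robot, and variables do not carry over. Pictures are saved under pics/ and viewed, at most 10 in all, crops included, and the job is handed in when it is done.

Besides the shell and the picture viewer there is one more tool, called in YAML: its name, and indented under it one key for each argument. arm_command: Moves the arm, as the interface text tells. Its arguments: {"type":"object","properties":{"steps":{"type":"array","items":{"type":"array","items":{"type":"number"}}},"force":{"type":"number"}},"required":["steps"]}

```bash
mkdir -p pics; cat > h.py <<'E'
from cell import monitor, imaging, job, find_in, trace
import numpy as np, cv2
def proj(c,P):
    P=np.atleast_2d(np.array(P,float)); V=np.array(c["view"])
    rv=cv2.Rodrigues(V[:3,:3])[0]
    return cv2.projectPoints(P,rv,V[:3,3].copy(),np.array(c["mtx"]),np.array(c["D"]))[0][:,0]
def unproj(c,uv,z):
    V=np.array(c["view"]); n=cv2.undistortPoints(np.array([[uv]],float),np.array(c["mtx"]),np.array(c["D"]))[0,0]
    R=V[:3,:3]; o=-R.T@V[:3,3]; d=R.T@np.array([n[0],n[1],1.]); return o+d*(z-o[2])/d[2]
def save(c,name,crop=None,s=1):
    im=c["img"][:,:,::-1]
    if crop: im=im[crop[1]:crop[3],crop[0]:crop[2]]
    cv2.imwrite("pics/"+name,cv2.resize(im,None,fx=s,fy=s,interpolation=cv2.INTER_CUBIC))
E
python3 - <<'E'
from h import *
ims=[]
for n in ("top","side"):
    c=imaging.camera(n); ims.append(c); save(c,n+"0.png",s=1.5)
    print(n,np.round(-np.array(c["view"])[:3,:3].T@np.array(c["view"])[:3,3]))
    for t in ("lantern","tray","catch","clip","glass","jar","wooden_box","saucer","soap_dish","spoon"):
        print(t,[(np.round(r["rect"]).tolist(),round(r["p"],2)) for r in find_in(c,t)[:2]])
s=monitor.read_state();print(s["clock"],s["eef_pos"],s["eef_rot"])
E
```

```text
top [ 413.  -16. 1283.]
lantern [([176.0, 190.0, 96.0, 99.0], 0.77)]
tray [([208.0, 185.0, 32.0, 42.0], 0.72), ([175.0, 189.0, 94.0, 100.0], 0.67)]
catch []
clip [([212.0, 221.0, 12.0, 12.0], 0.36)]
glass []
jar [([164.0, 249.0, 25.0, 26.0], 0.98)]
wooden_box [([109.0, 189.0, 35.0, 40.0], 0.7), ([164.0, 250.0, 27.0, 25.0], 0.32)]
saucer [([416.0, 257.0, 49.0, 51.0], 0.89), ([206.0, 186.0, 26.0, 42.0], 0.56)]
soap_dish [([349.0, 241.0, 47.0, 38.0], 0.73)]
spoon [([356.0, 136.0, 40.0, 68.0], 0.56)]
side [197. 819. 886.]
lantern [([278.0, 151.0, 18.0, 33.0], 0.6), ([231.0, 243.0, 96.0, 79.0], 0.58)]
tray [([231.0, 218.0, 34.0, 22.0], 0.6)]
catch [([258.0, 230.0, 12.0, 17.0], 0.52)]
clip [([315.0, 167.0, 28.0, 26.0], 0.5)]
glass [([278.0, 153.0, 19.0, 37.0], 0.61), ([244.0, 143.0, 39.0, 30.0], 0.36)]
jar [([264.0, 269.0, 22.0, 40.0], 0.91)]
wooden_box [([179.0, 296.0, 52.0, 47.0], 0.78), ([230.0, 243.0, 93.0, 78.0], 0.21)]
saucer [([342.0, 140.0, 38.0, 24.0], 0.89)]
soap_dish [([313.0, 167.0, 29.0, 30.0], 0.83)]
spoon [([246.0, 142.0, 42.0, 34.0], 0.58)]
1.1 [ 195.18044193 -514.20125254  197.05778972] [ 3.14156816e+00 -9.26988403e-06  3.62757526e-01]
```

View pics/top0.png

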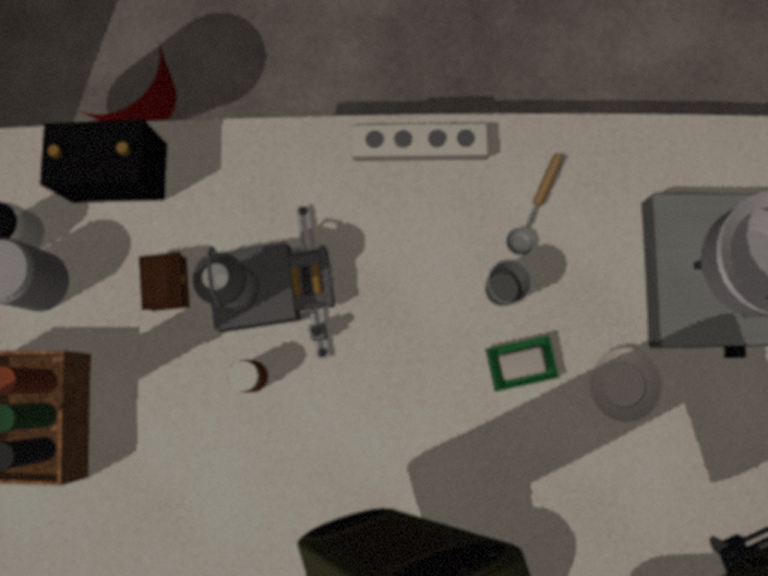

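View pics/side0.png

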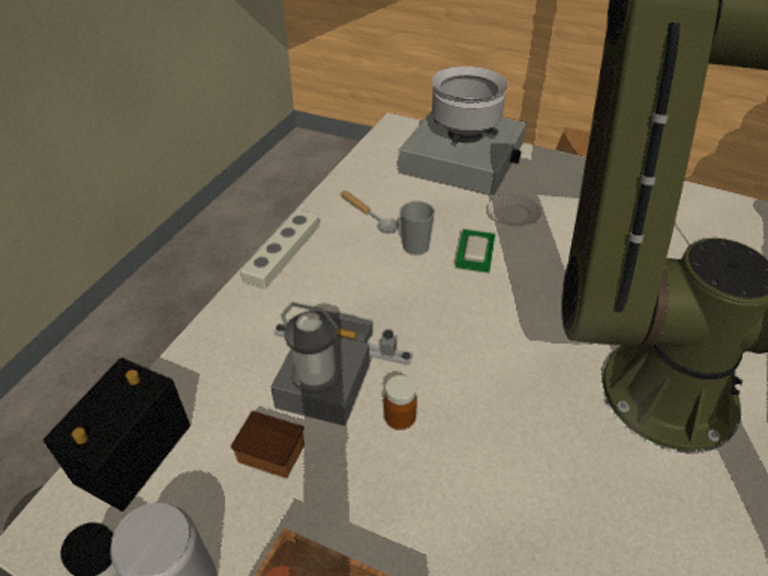

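The top view shows the lantern foot around (265,285) of 768x576. Its open tray is on the right at (312,280), the rail runs from screw (305,210) to (323,352), and the catch is at (318,331). In the side view the catch is at (388,342) and the jar is near the lantern. I'll zoom in for accurate key points.

```bash
python3 - <<'E'
from h import *
c=imaging.camera("top"); save(c,"topz.png",(128,120,238,245),6*0.8)
c=imaging.camera("side"); save(c,"sidez.png",(170,190,290,290),6)
c=imaging.camera("top")
a=unproj(c,(305/1.5,210/1.5),14);b=unproj(c,(323/1.5,352/1.5),14);print(a,b,np.linalg.norm(a-b))
E
```

```text
[718.63287541 153.64830556  14.        ] [468.86348778 120.93098022  14.        ] 251.90309719677072
```

View pics/topz.png

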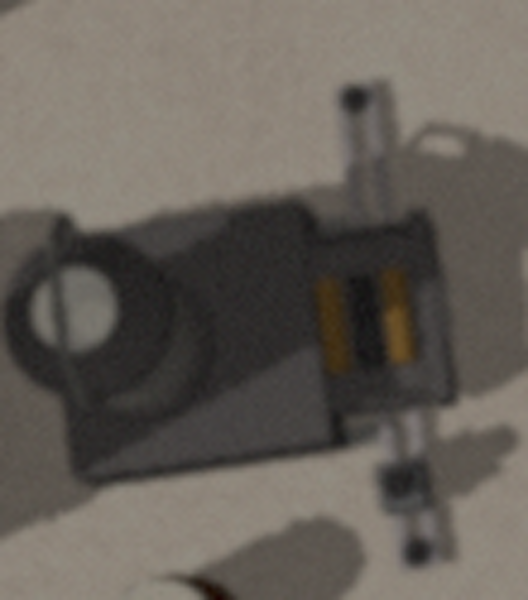

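View pics/sidez.png

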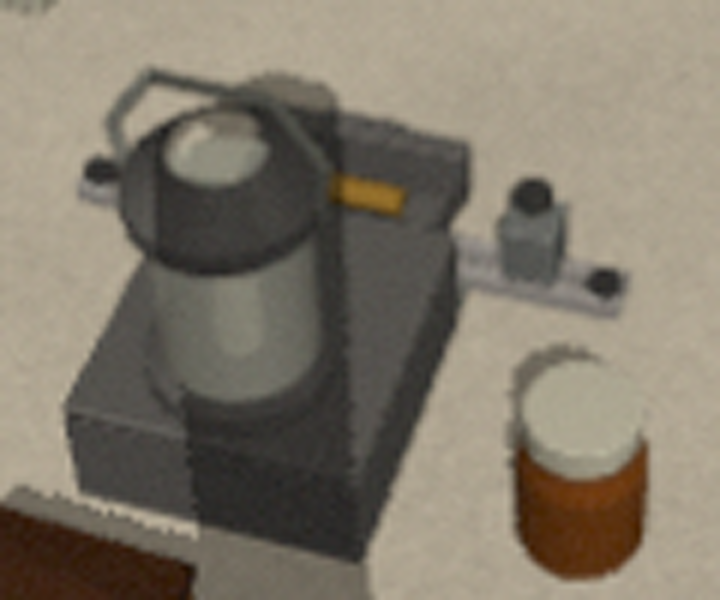

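The zooms show the screws at (355,98) and (417,550), the foot's front corners at (305,207) and (343,443), the tray panel corners at (430,212) and (453,403), and the knob at (402,480) in the top view. The side view agrees. Next I'll fit the pose to these points.

```bash
cat > fit.py <<'E'
from h import *
from scipy.optimize import least_squares
T=imaging.camera("top");S=imaging.camera("side")
def L(p,q):
    c,s=np.cos(p[2]),np.sin(p[2]);q=np.atleast_2d(q);return np.c_[p[0]+c*q[:,0]-s*q[:,1],p[1]+s*q[:,0]+c*q[:,1],q[:,2]]
def pts(p):
    t,k,s=p[3:6]
    return ([(-100,-s,14),(-100,s,14),(-70,65,62),(-70,-65,62),(70,65,62),(-82-t,-52,51),(-82-t,52,51),(-100,108-k,65)],
            [(-100,-s,14),(-100,s,14),(-70,65,62),(70,-65,62),(70,65,0),(70,-65,0),(-82-t,52,51),(-100,108-k,65)])
ot=np.array([(355,98),(417,550),(340,441),(305,207),(85,476),(430,212),(453,403),(402,480)],float)
os_=np.array([(100,168),(604,283),(462,238),(68,410),(363,560),(80,490),(468,145),(532,188)],float)
ot=(ot+.5)/4.8-.5+[128,120]; os_=(os_+.5)/6-.5+[170,190]
def res(p):
    a,b=pts(p)
    return np.r_[(proj(T,L(p,a))-ot).ravel(),(proj(S,L(p,b))-os_).ravel()]
r=least_squares(res,[590,240,1.45,60,15,122],loss="soft_l1",x_scale=[10,10,.1,10,10,10])
p=r.x
if __name__=="__main__":
    print(np.round(p,3)); print(np.round(res(p).reshape(-1,2),1))
    np.save("p.npy",p)
    for n,t in (("jar",85),):
        print(unproj(T,find_in(T,n)[0]["rect"][:2],t))
    print("face",L(p,[(-82-p[3],0,33)]),"catch",L(p,[(-100,108-p[4],30)]))
E
python3 fit.py
```

```text
[578.312 239.333   1.713  50.843  17.999 125.486]
[[ 0.1  0.7]
 [ 0.2  0.7]
 [-1.   0.4]
 [-0.6 -1.5]
 [-2.7  1.4]
 [-1.  -0.6]
 [-0.1 -0.2]
 [-0.9  0.2]
 [ 0.3 -0.7]
 [ 0.3 -1.4]
 [-0.5 -2.2]
 [-0.9 -1.6]
 [ 0.3 -0.1]
 [ 0.2 -0.3]
 [ 0.7 -1.3]
 [-0.  -0.7]]
[425.77406682 233.69392629  85.        ]
face [[597.20501919 107.8402679   33.        ]] catch [[503.44763399 127.54991642  30.        ]]
```

```bash
cat > to.py <<'E'
import sys; from cell import monitor; import numpy as np
from scipy.spatial.transform import Rotation as Ro
p=np.load("p.npy"); R=Ro.from_euler("z",p[2]).as_matrix(); o=np.array([p[0],p[1],0])
def go(l):
    s=monitor.read_state(); r=Ro.from_euler("xyz",s["eef_rot"])
    d=r.inv().apply(R@np.array(l,float)+o-s["eef_pos"])
    print("clock",round(s["clock"],2),"at lantern",np.round(R.T@(s["eef_pos"]-o),1),"F lantern",np.round(R.T@s["wrist_force"],1),"shift",np.round(d,1),"turn",round(np.degrees(s["eef_rot"][2]-p[2]),1))
if __name__=="__main__": go([float(a) for a in sys.argv[1:4]])
E
python3 to.py -168 0 197
```

```text
clock 1.4 at lantern [-691.4  486.4  197. ] F lantern [-0.3 -0.3 -0.4] shift [ 588.9 -404.6    0. ] turn -77.4
```

arm_command:
  steps:
    - [0,30,-20,0,-5]
    - [0,75,-51,0,-14]
    - [0,125,-85,0,-24]
    - [0,175,-119,0,-34]
    - [0,225,-153,0,-44]
    - [0,275,-187,0,-54]
    - [0,325,-221,0,-64]
    - [0,375,-255,0,-74]
    - [0,425,-289,0,-77.4]
    - [0,475,-324,0,-77.4]
    - [0,525,-360,0,-77.4]
    - [0,560,-384,0,-77.4]
    - [0,580,-398,0,-77.4]
    - [0,589,-404.6,0,-77.4]
    - [0,589,-404.6,0,-77.4]
    - [0,589,-404.6,0,-77.4]

```text
clock: 3.4
eef_pos: [602.0, 72.3, 197.2]
eef_rot: [3.142, 0.0, 1.713]
wrist_force: [0.4, -0.1, 0.6]
finger_gap: 0.5
finger_force: 0.0
```

```bash
python3 to.py -168 0 43
```

```text
clock 3.4 at lantern [-168.7    0.4  197.2] F lantern [-0.2 -0.4  0.6] shift [  0.8   0.4 154.2] turn -0.0
```

arm_command:
  steps:
    - [0,0,0,50,0]
    - [0,0,0,100,0]
    - [0,0,0,140,0]
    - [0,0,0,154,0]
    - [0,0,0,154,0]
    - [0,8,0,154,0]
    - [0,14,0,154,0]
    - [0,20,0,154,0]
    - [0,25,0,154,0]
    - [0,30,0,154,0]
    - [0,35,0,154,0]
    - [0,40,0,154,0]
    - [0,45,0,154,0]
    - [0,50,0,154,0]
    - [0,55,0,154,0]
    - [0,58,0,154,0]
    - [0,58,0,154,0]

```text
clock: 5.52
eef_pos: [594.0, 130.7, 43.0]
eef_rot: [-3.142, 0.0, 1.714]
wrist_force: [-0.7, -0.1, 0.9]
finger_gap: 0.5
finger_force: 0.0
```

```bash
python3 to.py -90 0 43; python3 - <<'E'
from h import *
c=imaging.camera("side"); save(c,"s1.png",(170,150,320,270),5)
E
```

```text
clock 5.53 at lantern [-109.8   -0.    43. ] F lantern [0.  0.7 0.9] shift [19.8 -0.   0. ] turn 0.0
```

View pics/s1.png

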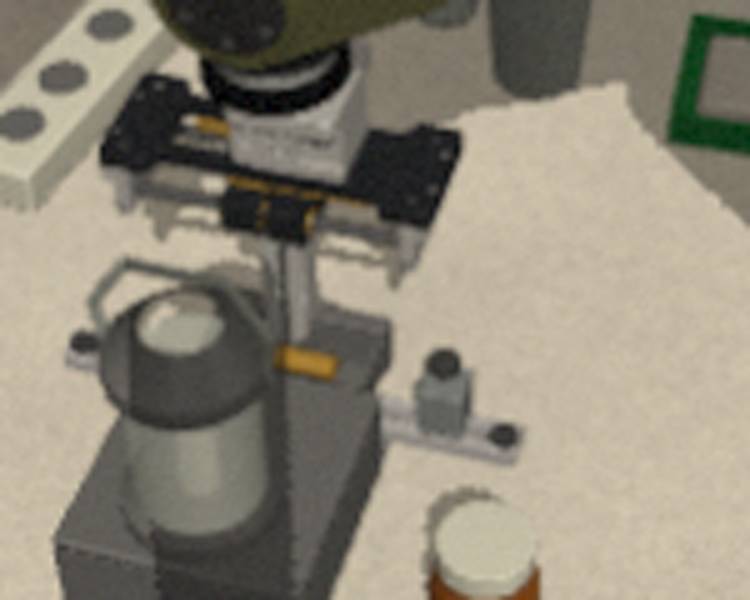

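The shut fingers are behind the tray panel at (290,320) in the crop, and the tray is still partly open. The catch at (443,395) and the jar haven't moved. Pushing on.

arm_command:
  steps:
    - [0,3,0,0,0]
    - [0,6,0,0,0]
    - [0,8,0,0,0]
    - [0,10,0,0,0]

```text
clock: 6.08
eef_pos: [592.5, 140.6, 43.0]
eef_rot: [-3.142, -0.0, 1.714]
wrist_force: [0.2, 0.1, -0.2]
finger_gap: 0.6
finger_force: 0.0
```

arm_command:
  steps:
    - [0,1.5,0,0,0]
    - [0,3,0,0,0]

```text
clock: 6.32
eef_pos: [592.1, 143.5, 43.0]
eef_rot: [-3.142, 0.0, 1.714]
wrist_force: [-0.5, -0.2, -0.4]
finger_gap: 0.6
finger_force: 0.0
```

arm_command:
  steps:
    - [0,1.5,0,0,0]
    - [0,3,0,0,0]

```text
clock: 6.58
eef_pos: [591.7, 146.5, 43.1]
eef_rot: [3.142, -0.0, 1.714]
wrist_force: [-0.0, 0.5, 0.2]
finger_gap: 0.5
finger_force: 0.0
```

arm_command:
  steps:
    - [0,1,0,0,0]
    - [0,2,0,0,0]

```text
clock: 6.82
eef_pos: [591.4, 148.4, 43.0]
eef_rot: [-3.142, 0.0, 1.714]
wrist_force: [0.4, 1.3, 1.1]
finger_gap: 0.4
finger_force: 0.0
```

```bash
python3 to.py -90 0 43; python3 - <<'E'
from h import *
a=imaging.camera("side");b=imaging.camera("top")
f=lambda c,r,s:cv2.resize(c["img"][r[1]:r[3],r[0]:r[2],::-1],None,fx=s,fy=s,interpolation=cv2.INTER_CUBIC)
cv2.imwrite("pics/s2.png",np.hstack([f(a,(185,190,285,290),4),f(b,(148,120,248,220),4)]))
E
```

```text
clock 6.83 at lantern [-91.9  -0.   43. ] F lantern [ 1.2 -0.5  1.1] shift [ 1.9 -0.   0. ] turn 0.0
```

View pics/s2.png

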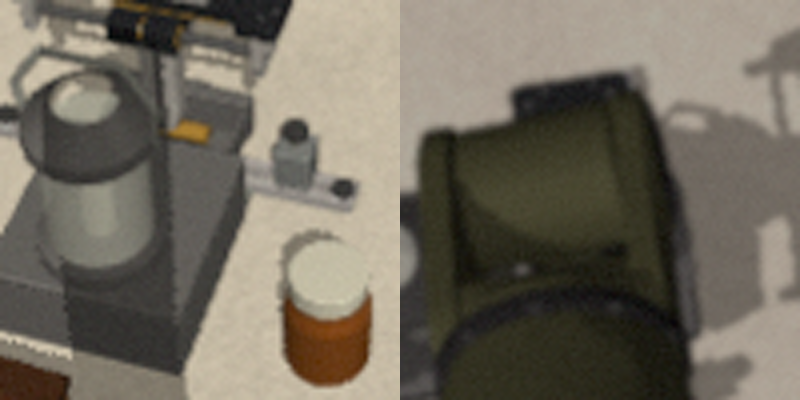

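The tray has moved in but still stands out a little; panel and foot show a gap at (215,120). Continuing gently.

arm_command:
  steps:
    - [0,1.5,0,0,0]
    - [0,3,0,0,0]

```text
clock: 7.18
eef_pos: [591.0, 151.4, 43.0]
eef_rot: [3.142, 0.0, 1.714]
wrist_force: [-0.7, -0.1, -0.2]
finger_gap: 0.3
finger_force: 0.0
```

arm_command:
  steps:
    - [0,1,0,0,0]
    - [0,2,0,0,0]

```text
clock: 7.42
eef_pos: [590.7, 153.3, 43.0]
eef_rot: [-3.142, 0.0, 1.714]
wrist_force: [-0.7, -0.8, 0.6]
finger_gap: 0.7
finger_force: 0.0
```

arm_command:
  steps:
    - [0,1,0,0,0]
    - [0,2,0,0,0]

```text
clock: 7.68
eef_pos: [590.4, 155.4, 43.1]
eef_rot: [3.142, -0.0, 1.714]
wrist_force: [0.1, 0.2, 0.4]
finger_gap: 0.4
finger_force: 0.0
```

```bash
python3 - <<'E'
from h import *
from fit import L
p=np.load("p.npy")
a=imaging.camera("side")
for t in (0,10,20,30): print(t,np.round((proj(a,L(p,[(-82-t,52,51)]))[0]-[185,190])*4))
print("front near foot",np.round((proj(a,L(p,[(-70,65,62)]))[0]-[185,190])*4))
cv2.imwrite("pics/s3.png",cv2.resize(a["img"][200:250,205:285,::-1],None,fx=8,fy=8,interpolation=cv2.INTER_CUBIC))
for t in (0,10,20,30): print(t,np.round((proj(a,L(p,[(-82-t,52,51)]))[0]-[205,200])*8))
E
```

```text
0 [232. 142.]
10 [236. 132.]
20 [240. 121.]
30 [245. 111.]
front near foot [244. 148.]
0 [303. 204.]
10 [312. 183.]
20 [321. 163.]
30 [329. 142.]
```

View pics/s3.png

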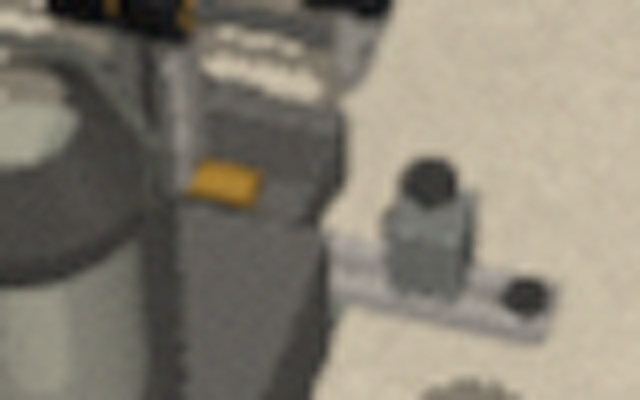

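```bash
python3 - <<'E'
from h import *
a=imaging.camera("side"); s=monitor.read_state(); e=np.array(s["eef_pos"]); print(s["clock"],e,s["joints"])
for z in (-19,0,40,78): print(z,np.round((proj(a,e+[0,0,z])[0]-[205,200])*8))
r=trace(a,"tray"); 
for q in r[:2]: print(q["rect"],q["p"])
b=imaging.camera("top"); q=find_in(b,"tray"); print(q[:2])
E
```

```text
7.875 [590.44502684 155.24825491  43.06733178] [ 1.97134255e-01  5.92074144e-01  1.48048243e+00 -1.27256014e-05
  1.06900418e+00  5.42950510e-02]
-19 [165. 219.]
0 [162. 182.]
40 [155. 102.]
78 [149.  22.]
[238.6, 218.4, 22.4, 21.4] 0.5
[{'rect': [216.8, 185.2, 14.5, 41.0], 'p': 0.65}]
```

arm_command:
  steps:
    - [0,0,0,-3,0]
    - [0,0,0,-20,0]
    - [0,0,0,-60,0]
    - [0,-40,0,-110,0]
    - [0,-90,0,-150,0]
    - [0,-150,0,-150,0]
    - [0,-200,0,-150,0]
    - [0,-230,0,-150,0]
    - [0,-230,0,-150,0]

```text
clock: 9.15
eef_pos: [623.2, -74.2, 194.1]
eef_rot: [3.141, 0.0, 1.711]
wrist_force: [-0.1, 1.0, 0.8]
finger_gap: 0.9
finger_force: 0.0
```

```bash
python3 - <<'E'
from h import *
from fit import L
a=imaging.camera("side");b=imaging.camera("top");p=np.load("p.npy")
def f(c,r,s):
    im=cv2.resize(cv2.convertScaleAbs(c["img"][r[1]:r[3],r[0]:r[2],::-1],alpha=1.6),None,fx=s,fy=s,interpolation=cv2.INTER_CUBIC);return im
cv2.imwrite("pics/s4.png",np.hstack([f(a,(185,195,285,285),4),f(b,(155,130,255,220),4)]))
for t in (0,50): print(t,np.round((proj(a,L(p,[(-82-t,52,51),(-82-t,-52,51)]))-[185,195])*4),np.round((proj(b,L(p,[(-82-t,52,51),(-82-t,-52,51)]))-[155,130])*4)+[400,0])
E
```

```text
0 [[232. 122.]
 [ 88.  91.]] [[588. 306.]
 [566. 145.]]
50 [[253.  71.]
 [113.  41.]] [[666. 294.]
 [644. 133.]]
```

View pics/s4.png

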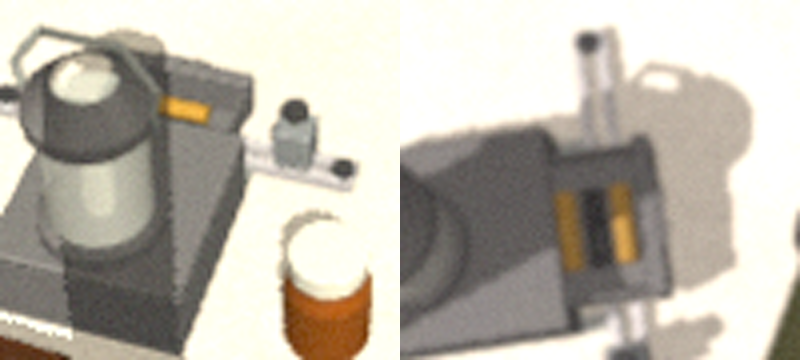

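The tray hasn't moved: its panel corners are still at (253,75) in the side crop and (668,294) in the top crop. Yet the fingers, as I projected them, went past that panel. Before pushing again I'll check the calibration against the hand itself.

```bash
python3 - <<'E'
from h import *
from fit import L,T,S,pts,ot,os_
p=np.load("p.npy"); R=np.array
e=np.array([591.4,148.4,43]); 
u=np.array([.99,.142,0]); v=np.array([-.142,.99,0])
for z in (78,110,140): print("topcam body far corners s2",z,[np.round((proj(T,e+88*u+k*v+[0,0,z])[0]-[148,120])*4+[400,0]) for k in (-37,37)])
for z in (78,110): print("side s2 body corners",[np.round((proj(S,e+i*88*u+k*v+[0,0,z])[0]-[185,190])*4) for i in (-1,1) for k in (-37,37)])
# triangulate each shared feature
from scipy.optimize import least_squares
names=["screwF","screwN","footFN","panelN","knob"]
for n,i,j in zip(names,(0,1,2,6,7),(0,1,2,6,7)):
    r=least_squares(lambda X:np.r_[proj(T,X)[0]-ot[i],proj(S,X)[0]-os_[j]],[590,150,30]); print(n,np.round(r.x,1),np.round(r.fun,1),np.round(L(p,[pts(p)[0][i]])[0],1))
for n in ("jar","wooden_box","glass"):
    print(n,[q["rect"] for c in (T,S) for q in find_in(c,n)[:1]])
print(monitor.read_state()["eef_pos"])
E
```

```text
topcam body far corners s2 78 [array([646.,  94.]), array([525., 113.])]
topcam body far corners s2 110 [array([639.,  82.]), array([516., 101.])]
topcam body far corners s2 140 [array([633.,  70.]), array([506.,  90.])]
side s2 body corners [array([302.,  32.]), array([270., 111.]), array([ 55., -18.]), array([13., 56.])]
side s2 body corners [array([302.,  -3.]), array([270.,  75.]), array([ 50., -53.]), array([ 7., 20.])]
screwF [718.8 158.6  10.7] [ 0.1  0.2 -0.3 -0.1] [716.7 158.2  14. ]
screwN [469.6 123.5   8.6] [ 0.1  0.3 -0.3 -0. ] [468.3 122.5  14. ]
footFN [524.7 159.3  51.5] [ 0.1  0.4 -0.5 -0.1] [523.9 160.8  62. ]
panelN [546.7 101.1  45.8] [-0.1 -0.3  0.4  0.1] [545.7 100.4  51. ]
knob [504.3 125.9  60.2] [ 0.   0.1 -0.1 -0. ] [503.4 127.5  65. ]
jar [[164.6, 250.1, 26.4, 24.1], [266.3, 267.2, 27.8, 36.2]]
wooden_box [[110.0, 188.2, 31.9, 39.3], [176.8, 296.5, 50.4, 46.3]]
glass [[109.0, 188.9, 35.2, 41.3], [277.0, 151.9, 19.7, 34.8]]
[623.19308159 -72.19908467 193.09597408]
```

```bash
python3 - <<'E'
from h import *
np.save("bg.npy",imaging.camera("side")["img"])
E
```

arm_command:
  steps:
    - [0,0,0,50,0]
    - [0,0,0,100,0]
    - [0,0,0,140,0]
    - [0,0,0,150,0]
    - [0,0,0,150,0]
    - [0,0,0,150,0]

```text
clock: 10.55
eef_pos: [624.1, -72.6, 45.0]
eef_rot: [3.139, 0.001, 1.714]
wrist_force: [-0.3, 1.1, -0.2]
finger_gap: 0.6
finger_force: 0.0
```

```bash
python3 - <<'E'
from h import *
c=imaging.camera("side"); e=np.array(monitor.read_state()["eef_pos"]); print(e)
for z in (-19,0,20,60,78): print(z,np.round(proj(c,e+[0,0,z])[0],1))
np.save("dn.npy",c["img"])
u,v=np.round(proj(c,e+[0,0,-19])[0]).astype(int)
d=np.abs(c["img"].astype(int)-np.load("bg.npy")).sum(2)
print(u,v); g=c["img"].mean(2)
for r in range(v-34,v+10,2): print(r," ".join("%3d"%x for x in g[r,u-14:u+15]))
E
```

```text
[624.09400902 -72.5538453   44.92113589]
-19 [249.2 174.6]
0 [249.1 170. ]
20 [249.  165.1]
60 [248.9 155. ]
78 [248.8 150.3]
249 175
141 108 113 117 112  76  29  33  33  39  40  56  64  57  46  56  63  61  46  52  48  54  57  51  41  38  35  33  31  22
143  79  77  72  49  31  33  34  31  36  34  37  68  64  31  30  32  28  35  36  40  29  22  68 102 131 138 136 135 108
145 110 108 101  67  27  27  29  26  22  20  77  67  32  30  37  37  34  26  32  80  77  75  92 137 161 163 163 172 176
147 136 116 119  87  32  27  25  29  30  27  64  66  34  27  28  18  28  32  52  69  74  75  79  80  78  73  77  80  88
149 176 186 184 183 152 116 108  98  90  84  89  72  48  42  33  25  29  23  36  62  88  92  92  81  76  71  69  71  63
151 117 119 117 120 116 121 119 116 117 111 123 116  95  78  81  82  80  77  78  82  87  80  81  80  78  81  77  78  75
153 163 172 167 150 134 116 116 117 118 121 128 130 117  77 106 116 106 107 104  82  77  80  80  74  79  80  81  67  84
155 142 159 159 138 119 116 116 118 118 130 133 129 114  75 108 131 131 120 106 105  98  94  90  84  81  91  99  99 108
157 16
[... 973 characters left out ...]
 185 185 186 185 187 187 170 157 154 135 140 153 148 172 182 184 186 185 181 184 185 185 185 182 182
175 189 183 182 183 186 186 186 184 187 187 186 188 185 184 183 184 185 185 186 183 185 185 184 184 181 184 182 177 180
177 186 186 185 187 185 189 183 187 187 187 188 187 189 185 187 183 182 183 186 184 185 188 186 185 186 187 183 182 184
179 184 186 185 189 189 185 186 186 184 189 189 186 185 183 187 188 188 183 185 186 187 187 185 186 189 187 187 188 185
181 189 188 187 188 186 187 186 186 188 187 186 187 187 188 189 189 189 188 190 186 189 188 188 187 187 185 189 186 184
183 185 184 183 181 184 184 186 187 188 183 185 188 188 191 187 187 184 188 187 189 191 186 187 184 187 188 187 187 187
```

arm_command:
  steps:
    - [0,40,0,2,0]
    - [0,80,0,2,0]
    - [0,120,0,2,0]
    - [0,145,0,2,0]
    - [0,160,0,2,0]
    - [0,165,0,2,0]
    - [0,165,0,2,0]

```text
clock: 11.48
eef_pos: [599.9, 90.5, 41.3]
eef_rot: [3.141, 0.0, 1.713]
wrist_force: [-0.1, -0.2, -0.1]
finger_gap: 0.6
finger_force: 0.0
```

```bash
cat > chk.py <<'E'
from h import *
import subprocess,sys
from to import go
go([-90,0,43])
c=imaging.camera("side"); e=np.array(monitor.read_state()["eef_pos"])
print("tip",np.round(proj(c,e+[0,0,-19])[0],1))
f=np.mean([monitor.read_state()["wrist_force"]],axis=0)
d=np.abs(cv2.GaussianBlur(c["img"],(3,3),0).astype(int)-cv2.GaussianBlur(np.load("bg.npy"),(3,3),0)).sum(2)>45
for r in range(200,236,2): print(r,"".join("#" if x else "." for x in d[r,205:265]))
E
python3 chk.py
```

```text
clock 11.47 at lantern [-150.4   -0.2   41.3] F lantern [-0.2  0.2 -0.1] shift [60.4 -0.2 -1.7] turn -0.0
tip [233.  211.5]
200 ................####...###########....##....................
202 ....#..................##########..........#................
204 .......................##########...........................
206 ........................########.......#.......#..........#.
208 ..........................####..........#.....#........##...
210 ............................................................
212 ..............................................##............
214 ..............................................#.............
216 ............................................................
218 .......................................................##...
220 ..............................................#.............
222 ............................................................
224 ............................................................
226 ............................................................
228 ............................................................
230 ............................................................
232 ............................................................
234 ............................................................
```

arm_command:
  steps:
    - [0,3,0,0,0]
    - [0,6,0,0,0]
    - [0,9,0,0,0]
    - [0,12,0,0,0]
    - [0,15,0,0,0]
    - [0,18,0,0,0]
    - [0,21,0,0,0]
    - [0,24,0,0,0]

```text
clock: 12.52
eef_pos: [596.3, 114.9, 41.1]
eef_rot: [3.142, -0.0, 1.714]
wrist_force: [1.1, -0.9, -0.6]
finger_gap: 0.5
finger_force: 0.5
```

```bash
python3 chk.py
```

```text
clock 12.53 at lantern [-1.257e+02 -1.000e-01  4.110e+01] F lantern [-1.  -1.  -0.6] shift [35.7 -0.1 -1.9] turn 0.0
tip [230.3 217.7]
200 .............#.....############..........#########..........
202 ....................###########.............####..........#.
204 ...................############.............................
206 .............#......###########.............#...............
208 ............##########.########............#................
210 ..............#########..###..#######.......................
212 ......##.......#########.###################................
214 ...................#####.#####################..............
216 .....................#########################..............
218 ........................######################..............
220 ....................#########.....############..............
222 .....................###########........#####...............
224 .........................#######........#####...............
226 ............................................................
228 ........................................#...................
230 ............................................................
232 ............................................................
234 ............................................................
```

```bash
python3 - <<'E'
from h import *
from fit import L
p=np.load("p.npy")
c=imaging.camera("side")
bg=np.load("bg.npy")
for t in (50,40,30): print(t,np.round(proj(c,L(p,[(-82-t,52,51),(-82-t,20,51)])),1).tolist())
for nm,im in (("bg",bg),("now",c["img"])):
    print(nm)
    for r in range(204,228,2): print(r," ".join("%3d"%x for x in im.mean(2)[r,230:256]))
E
```

```text
50 [[248.2, 212.7], [237.3, 210.4]]
40 [[247.2, 215.2], [236.2, 212.9]]
30 [[246.1, 217.8], [235.1, 215.4]]
bg
204 173 172 168 169 169 168 168 170 169 166 166 167 167 166 165 166 166 162 165 165 163 163 163 168 168 167
206 169 169 168 167 170 167 171 170 167 165 165 165 166 165 165 166 167 162 165 162 163 164 165 165 166 163
208 155 166 171 167 164 167 168 167 169 167 167 162 166 164 164 163 162 161 163 161 162 162 165 164 162 164
210  83  81  91  99  97 114 129 142 158 168 167 169 170 166 165 167 165 164 166 165 165 169 167 168 167 164
212  89  92  92  88  86  86  86  88  93  92 108 115 128 138 143 149 151 154 162 162 166 165 163 166 166 162
214  73  71  67  75  78  88  88  82  85  87  91  93  92  88  85  83  90  91 131 157 162 164 166 163 166 163
216  71  73  73  73  71  73  73  74  72  72  69  73  72  80  86  87  86  70 113 155 164 162 163 165 165 166
218  70  70  71  75  71  70  74  72  74  74  72  72  73  73  75  76  72  65 113 155 167 162 164 164 170 168
220  85  82  80  82  79  73  68  69  69  72  71  71  69  73  75  66  63  59 111 155 168 165 166 169 168 151
222 109 103 105 1
[... 906 characters left out ...]
 179 178 177 178 178 177 177 176 177 179 176 180 176
216  94  93  95  93  91  95 136 153 152 162 167 171 178 181 180 181 178 177 181 179 174 176 178 180 177 183
218  95  97  89  92  98  99  98  94  92  93  94  94 100  96 118 127 160 179 182 179 178 179 174 177 183 181
220  76  78  80  76  81  76  79  86  87  96  95  91  91  95 102  81 125 169 180 178 178 179 179 181 181 164
222  76  77  82  78  79  76  79  78  80  77  80  81  76  81  78  67 124 170 183 182 180 179 180 181 148  88
224  69  71  77  80  78  79  81  79  78  76  78  78  83  79  79  70 123 171 179 180 177 179 180 182 140  91
226  94  90  85  79  82  81  76  72  70  74  78  82  86  68  68  65 127 173 180 180 178 173 161 115 106 113
```

The tray is moving now, with its extension down from about 50 to 33 mm. I'll keep pushing and check as I go.

arm_command:
  steps:
    - [0,3,0,0,0]
    - [0,6,0,0,0]
    - [0,9,0,0,0]
    - [0,12,0,0,0]
    - [0,15,0,0,0]
    - [0,18,0,0,0]
    - [0,20,0,0,0]
    - [0,22,0,0,0]

```text
clock: 13.72
eef_pos: [593.1, 136.6, 41.1]
eef_rot: [3.142, 0.0, 1.714]
wrist_force: [-0.3, -0.4, -0.5]
finger_gap: 0.4
finger_force: 0.5
```

arm_command:
  steps:
    - [0,1,0,0,0]
    - [0,2,0,0,0]

```text
clock: 13.98
eef_pos: [592.8, 138.5, 41.1]
eef_rot: [-3.142, 0.0, 1.714]
wrist_force: [0.7, -1.3, 0.1]
finger_gap: 0.4
finger_force: 0.5
```

arm_command:
  steps:
    - [0,1,0,0,0]
    - [0,2,0,0,0]

```text
clock: 14.22
eef_pos: [592.6, 140.2, 41.0]
eef_rot: [3.142, 0.0, 1.714]
wrist_force: [0.7, -4.0, -0.2]
finger_gap: 0.5
finger_force: 1.8
```

arm_command:
  steps:
    - [0,1,0,0,0]
    - [0,2,0,0,0]

```text
clock: 14.48
eef_pos: [592.4, 141.7, 41.0]
eef_rot: [-3.142, 0.001, 1.713]
wrist_force: [0.8, -8.3, 0.1]
finger_gap: 0.5
finger_force: 3.9
```

arm_command:
  steps:
    - [0,1,0,0,0]
    - [0,2,0,0,0]

```text
clock: 14.72
eef_pos: [592.1, 143.9, 41.1]
eef_rot: [-3.142, 0.001, 1.713]
wrist_force: [0.8, -3.9, 0.3]
finger_gap: 0.5
finger_force: 1.9
```

arm_command:
  steps:
    - [0,1,0,0,0]
    - [0,1,0,0,0]

```text
clock: 14.98
eef_pos: [591.8, 145.8, 41.0]
eef_rot: [-3.142, -0.001, 1.714]
wrist_force: [-0.6, -0.4, 0.3]
finger_gap: 0.5
finger_force: 0.0
```

arm_command:
  steps:
    - [0,1,0,0,0]
    - [0,1,0,0,0]

```text
clock: 15.22
eef_pos: [591.7, 146.6, 41.0]
eef_rot: [-3.142, -0.0, 1.714]
wrist_force: [-0.1, 0.2, -0.6]
finger_gap: 0.5
finger_force: 0.0
```

arm_command:
  steps:
    - [0,1,0,0,0]
    - [0,2,0,0,0]

```text
clock: 15.48
eef_pos: [591.4, 148.4, 41.0]
eef_rot: [-3.142, 0.0, 1.714]
wrist_force: [-0.3, -0.9, -0.5]
finger_gap: 0.4
finger_force: 0.5
```

arm_command:
  steps:
    - [0,1,0,0,0]
    - [0,1,0,0,0]

```text
clock: 15.72
eef_pos: [591.4, 148.7, 41.1]
eef_rot: [-3.142, 0.001, 1.714]
wrist_force: [1.6, -5.2, 0.3]
finger_gap: 0.9
finger_force: 2.4
```

Force rose against the hard stop at finger x −91.5, which matches the face at −82 plus the lip, so the tray is home. Retreating to look.

arm_command:
  steps:
    - [0,-10,0,0,0]
    - [0,-40,0,0,0]
    - [0,-80,0,-30,0]
    - [0,-120,0,-80,0]
    - [0,-170,0,-120,0]
    - [0,-210,0,-150,0]
    - [0,-230,0,-150,0]
    - [0,-230,0,-150,0]

```text
clock: 16.73
eef_pos: [623.6, -79.2, 189.8]
eef_rot: [-3.14, -0.001, 1.712]
wrist_force: [-0.8, 0.3, 0.4]
finger_gap: 0.8
finger_force: 0.0
```

```bash
python3 - <<'E'
from h import *
from fit import L
a=imaging.camera("side");b=imaging.camera("top");p=np.load("p.npy")
def f(c,r,s):
    return cv2.resize(cv2.convertScaleAbs(c["img"][r[1]:r[3],r[0]:r[2],::-1],alpha=1.5),None,fx=s,fy=s,interpolation=cv2.INTER_CUBIC)
cv2.imwrite("pics/s5.png",np.hstack([f(a,(185,190,285,290),4),f(b,(175,130,235,250),5)[:400] if 0 else cv2.resize(f(b,(185,135,235,245),5),None,fx=1,fy=1)[:550] if 0 else cv2.copyMakeBorder(f(a,(0,0,1,1),1),0,399,0,0,cv2.BORDER_CONSTANT),]))
im=f(b,(180,135,240,245),5.4); cv2.imwrite("pics/s5.png",np.hstack([im,np.vstack([f(a,(195,200,285,260),5),np.zeros((im.shape[0]-300,450,3),np.uint8)])]))
g=lambda q,z:np.round((proj(b,L(p,[(-100,q,z)]))[0]-[180,135]+.5)*5.4-.5)
for q in (90,30,20,0,-20,-30): print(q,"z12",g(q,12),"z65",g(q,65))
for n in ("clip","tray","catch"):
    for c in (a,b): print(n,[(q["rect"],q["p"]) for q in find_in(c,n)[:2]])
print(monitor.read_state()["eef_pos"])
E
```

```text
90 z12 [180. 468.] z65 [167. 460.]
30 z12 [163. 346.] z65 [149. 332.]
20 z12 [160. 325.] z65 [146. 311.]
0 z12 [154. 285.] z65 [140. 269.]
-20 z12 [148. 244.] z65 [134. 227.]
-30 z12 [146. 224.] z65 [131. 206.]
clip []
clip [([206.8, 180.6, 14.7, 14.4], 0.64)]
tray []
tray [([197.4, 188.1, 10.0, 37.1], 0.7)]
catch [([258.6, 227.5, 12.3, 19.6], 0.48)]
catch [([213.1, 219.6, 10.9, 10.9], 0.5)]
[624.02853788 -77.94386388 190.96189451]
```

View pics/s5.png

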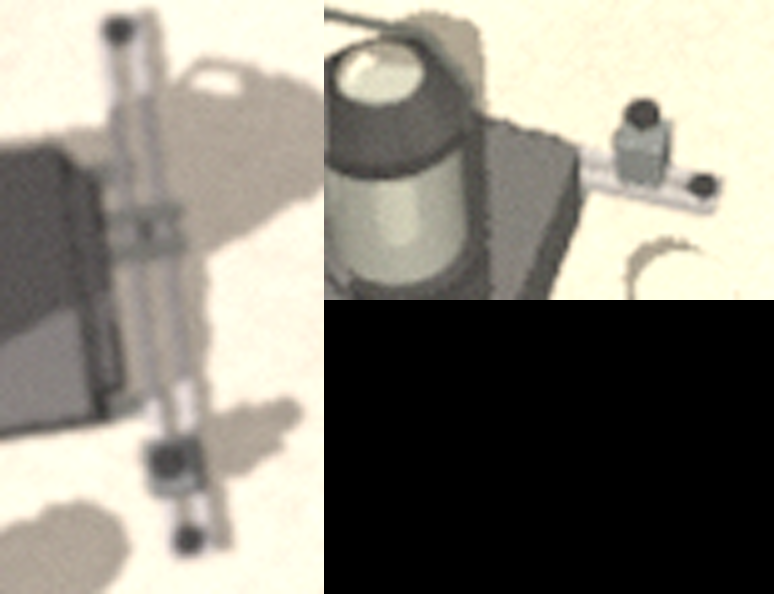

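The tray is shut flush. The clip's ball is at (147,230) in the top crop, so the notch is at about y = −27. The catch knob is at (170,460), about y = +90. Next the hand goes behind the catch.

```bash
python3 to.py -101 134 190
```

```text
clock 17.23 at lantern [-3.206e+02 -1.000e-01  1.910e+02] F lantern [ 0.1  0.3 -0.9] shift [ 219.6 -134.     1. ] turn 0.0
```

arm_command:
  steps:
    - [0,25,-15,0,0]
    - [0,70,-43,0,0]
    - [0,115,-70,0,0]
    - [0,160,-97,0,0]
    - [0,200,-122,0,0]
    - [0,219.5,-134,0,0]
    - [0,219.5,-134,0,0]
    - [0,219.5,-134,20,0]
    - [0,219.5,-134,60,0]
    - [0,219.5,-134,100,0]
    - [0,219.5,-134,130,0]
    - [0,219.5,-134,147,0]
    - [0,219.5,-134,147,0]
    - [0,219.5,-134,147,0]

```text
clock: 18.98
eef_pos: [460.9, 119.5, 44.7]
eef_rot: [3.141, 0.0, 1.713]
wrist_force: [0.6, 0.3, 0.0]
finger_gap: 0.4
finger_force: 0.0
```

```bash
python3 to.py -101 12 43
```

```text
clock 18.98 at lantern [-101.9  133.3   44.7] F lantern [ 0.2 -0.7  0. ] shift [  0.9 121.3   1.9] turn -0.0
```

arm_command:
  steps:
    - [0,1,4,0,0]
    - [0,1,8,0,0]
    - [0,1,12,0,0]
    - [0,1,17,0,0]
    - [0,1,22,0,0]
    - [0,1,27,0,0]
    - [0,1,32,0,0]
    - [0,1,37,0,0]
    - [0,1,42,0,0]
    - [0,1,47,0,0]
    - [0,1,52,0,0]
    - [0,1,57,0,0]
    - [0,1,62,0,0]
    - [0,1,67,0,0]
    - [0,1,72,0,0]
    - [0,1,77,0,0]
    - [0,1,82,0,0]
    - [0,1,86,0,0]
    - [0,1,89,0,0]
    - [0,1,90,0,0]

```text
clock: 21.48
eef_pos: [549.2, 133.7, 44.0]
eef_rot: [-3.142, -0.0, 1.714]
wrist_force: [-1.0, -0.9, 0.2]
finger_gap: 0.4
finger_force: 0.5
```

```bash
python3 to.py -101 12 43; python3 - <<'E'
from h import *
for n in ("side","top"): print([(q["rect"],q["p"]) for q in find_in(imaging.camera(n),"catch")[:2]])
from fit import L
a=imaging.camera("side");p=np.load("p.npy")
for y in (90,30,20,10): print(y,proj(a,L(p,[(-100,y,65),(-100,y,30)])).round(1).tolist())
E
```

```text
clock 21.48 at lantern [-100.4   43.8   44. ] F lantern [-0.8  1.1  0.2] shift [-0.6 31.8  1. ] turn 0.0
[([341.9, 139.4, 34.8, 20.1], 0.72)]
[]
90 [[258.2, 220.2], [258.2, 228.8]]
30 [[237.0, 215.7], [237.4, 224.3]]
20 [[233.5, 215.0], [234.0, 223.6]]
10 [[230.1, 214.2], [230.6, 222.9]]
```

arm_command:
  steps:
    - [0,0,4,0,0]
    - [0,0,8,0,0]
    - [0,0,12,0,0]
    - [0,0,16,0,0]
    - [0,0,20,0,0]
    - [0,0,23,0,0]
    - [0,0,26,0,0]
    - [0,0,28,0,0]
    - [0,0,28,0,0]

```text
clock: 22.95
eef_pos: [576.9, 137.6, 44.0]
eef_rot: [3.141, -0.0, 1.714]
wrist_force: [-0.4, -0.2, 0.4]
finger_gap: 0.2
finger_force: 0.0
```

```bash
python3 to.py -101 12 43; python3 - <<'E'
from h import *
a=imaging.camera("side")["img"].mean(2); b=np.load("bg.npy").mean(2)
print(a[216:232:3,250:266:3].round(),b[216:232:3,250:266:3].round())
E
```

```text
clock 22.95 at lantern [-100.5   15.8   44. ] F lantern [-0.2  0.4  0.4] shift [-0.5  3.8  1. ] turn 0.0
[[175. 176. 180. 174. 178. 180.]
 [178. 174. 177. 176. 177. 179.]
 [179. 179. 170. 175. 181. 177.]
 [175. 177. 181. 182. 181. 173.]
 [178. 175. 176. 178. 179. 178.]
 [153. 158. 168. 152. 179. 181.]] [[164. 165. 167. 163. 169. 168.]
 [167. 166. 152. 129. 168. 166.]
 [166. 168.  56.  54. 137. 166.]
 [164. 148.  93.  62. 101. 154.]
 [167. 104. 115. 105. 101. 158.]
 [144. 106.  88.  90.  78. 165.]]
```

Catch has left its start and is being carried along. Now fine steps.

arm_command:
  steps:
    - [0,0,1,0,0]
    - [0,0,2,0,0]

```text
clock: 23.25
eef_pos: [578.7, 138.0, 44.0]
eef_rot: [-3.141, -0.0, 1.714]
wrist_force: [-0.7, 0.3, -1.0]
finger_gap: 0.7
finger_force: 0.5
```

arm_command:
  steps:
    - [0,0,1,0,0]
    - [0,0,2,0,0]

```text
clock: 23.5
eef_pos: [580.8, 138.2, 44.0]
eef_rot: [-3.141, -0.0, 1.714]
wrist_force: [-2.0, -0.3, -0.6]
finger_gap: 0.6
finger_force: 0.5
```

arm_command:
  steps:
    - [0,0,1,0,0]
    - [0,0,2,0,0]

```text
clock: 23.75
eef_pos: [582.8, 138.5, 44.0]
eef_rot: [-3.142, -0.0, 1.714]
wrist_force: [-1.5, -1.0, 0.3]
finger_gap: 0.6
finger_force: 0.5
```

arm_command:
  steps:
    - [0,0,1,0,0]
    - [0,0,1,0,0]

```text
clock: 24.0
eef_pos: [583.8, 138.6, 44.0]
eef_rot: [3.142, -0.0, 1.714]
wrist_force: [0.7, -0.3, -0.1]
finger_gap: 0.5
finger_force: 0.1
```

arm_command:
  steps:
    - [0,0,0.5,0,0]
    - [0,0,1,0,0]

```text
clock: 24.25
eef_pos: [584.7, 138.8, 44.1]
eef_rot: [-3.142, 0.0, 1.714]
wrist_force: [-0.8, -0.3, 0.0]
finger_gap: 1.0
finger_force: 0.5
```

arm_command:
  steps:
    - [0,0,0.5,0,0]
    - [0,0,1,0,0]

```text
clock: 24.5
eef_pos: [585.7, 138.9, 44.1]
eef_rot: [-3.142, 0.0, 1.714]
wrist_force: [-1.4, -0.3, -1.0]
finger_gap: 0.3
finger_force: 0.5
```

arm_command:
  steps:
    - [0,0,0.5,0,0]
    - [0,0,1,0,0]

```text
clock: 24.75
eef_pos: [586.7, 139.1, 44.1]
eef_rot: [-3.142, -0.0, 1.714]
wrist_force: [-1.0, -0.1, 0.5]
finger_gap: 0.4
finger_force: 0.7
```

arm_command:
  steps:
    - [0,0,0.5,0,0]
    - [0,0,1,0,0]

```text
clock: 25.0
eef_pos: [587.5, 139.2, 44.0]
eef_rot: [-3.141, -0.0, 1.714]
wrist_force: [-2.5, -0.9, 0.8]
finger_gap: 0.4
finger_force: 1.8
```

arm_command:
  steps:
    - [0,0,0.5,0,0]
    - [0,0,1,0,0]

```text
clock: 25.25
eef_pos: [588.4, 139.3, 44.0]
eef_rot: [-3.141, 0.0, 1.714]
wrist_force: [-5.7, -1.0, 1.5]
finger_gap: 0.3
finger_force: 3.1
```

arm_command:
  steps:
    - [0,0,0.5,0,0]
    - [0,0,1,0,0]

```text
clock: 25.5
eef_pos: [589.1, 139.4, 43.9]
eef_rot: [-3.14, 0.0, 1.714]
wrist_force: [-8.0, -0.5, 4.0]
finger_gap: 0.8
finger_force: 4.2
```

arm_command:
  steps:
    - [0,0,0.5,0,0]
    - [0,0,1,0,0]

```text
clock: 25.75
eef_pos: [590.2, 139.6, 44.0]
eef_rot: [-3.14, 0.0, 1.714]
wrist_force: [-5.5, -1.1, 2.3]
finger_gap: 0.2
finger_force: 2.9
```

arm_command:
  steps:
    - [0,0,0.5,0,0]
    - [0,0,1,0,0]

```text
clock: 26.0
eef_pos: [591.7, 139.7, 44.0]
eef_rot: [-3.141, 0.0, 1.714]
wrist_force: [-3.1, -0.5, 0.6]
finger_gap: 0.4
finger_force: 1.4
```

arm_command:
  steps:
    - [0,0,0.5,0,0]
    - [0,0,0.5,0,0]

```text
clock: 26.25
eef_pos: [592.5, 139.9, 44.1]
eef_rot: [3.141, -0.0, 1.714]
wrist_force: [-0.7, 0.2, 0.8]
finger_gap: 0.2
finger_force: 0.1
```

arm_command:
  steps:
    - [0,0,0.5,0,0]
    - [0,0,0.5,0,0]

```text
clock: 26.5
eef_pos: [592.9, 139.9, 44.2]
eef_rot: [3.141, -0.0, 1.714]
wrist_force: [-0.1, 0.4, 0.0]
finger_gap: 0.4
finger_force: 0.0
```

arm_command:
  steps:
    - [0,0,0.5,0,0]
    - [0,0,0.5,0,0]

```text
clock: 26.75
eef_pos: [593.2, 140.0, 44.1]
eef_rot: [3.141, -0.0, 1.714]
wrist_force: [-0.2, 0.6, 0.3]
finger_gap: 0.3
finger_force: 0.0
```

arm_command:
  steps:
    - [0,0,0.5,0,0]
    - [0,0,1,0,0]

```text
clock: 27.0
eef_pos: [594.2, 140.1, 44.1]
eef_rot: [3.142, -0.0, 1.714]
wrist_force: [-0.5, 0.1, 0.8]
finger_gap: 0.4
finger_force: 0.0
```

arm_command:
  steps:
    - [0,0,0.5,0,0]
    - [0,0,1,0,0]

```text
clock: 27.25
eef_pos: [595.2, 140.3, 44.1]
eef_rot: [-3.142, -0.0, 1.714]
wrist_force: [0.0, -0.2, -0.6]
finger_gap: 0.6
finger_force: 0.0
```

It has clicked in: the force fell to zero and the fingers no longer touch the block. Backing away and looking.

arm_command:
  steps:
    - [0,0,-5,0,0]
    - [0,0,-20,0,0]
    - [0,0,-45,0,0]
    - [0,0,-60,-30,0]
    - [0,0,-60,-80,0]
    - [0,-40,-60,-130,0]
    - [0,-90,-60,-150,0]
    - [0,-150,-60,-150,0]
    - [0,-200,-60,-150,0]
    - [0,-220,-60,-150,0]
    - [0,-220,-60,-150,0]

```text
clock: 28.62
eef_pos: [566.9, -86.3, 193.8]
eef_rot: [-3.141, -0.0, 1.712]
wrist_force: [-0.1, 0.3, -0.1]
finger_gap: 0.8
finger_force: 0.0
```

```bash
python3 - <<'E'
from h import *
from fit import L
a=imaging.camera("side");b=imaging.camera("top");p=np.load("p.npy")
f=lambda c,r,s:cv2.resize(cv2.convertScaleAbs(c["img"][r[1]:r[3],r[0]:r[2],::-1],alpha=1.5),None,fx=s,fy=s,interpolation=cv2.INTER_CUBIC)
im=f(b,(180,135,240,245),5.4); s=f(a,(160,130,360,300),2.25)
cv2.imwrite("pics/s6.png",np.hstack([im,np.vstack([s,np.zeros((im.shape[0]-s.shape[0],s.shape[1],3),np.uint8)])]))
g=lambda q,z:np.round((proj(b,L(p,[(-100,q,z)]))[0]-[180,135]+.5)*5.4-.5)
for q in (-20,-25,-30,-35): print(q,"z65",g(q,65),"z12",g(q,12))
for n in ("catch","tray"): print(n,[(q["rect"],q["p"]) for q in find_in(b,n)[:1]])
s=monitor.read_state();print(s["clock"],s["eef_pos"])
E
```

```text
-20 z65 [134. 227.] z12 [148. 244.]
-25 z65 [133. 216.] z12 [147. 234.]
-30 z65 [131. 206.] z12 [146. 224.]
-35 z65 [130. 195.] z12 [144. 214.]
catch [([207.5, 176.4, 11.2, 9.6], 0.66)]
tray [([197.2, 187.6, 10.2, 44.9], 0.72)]
28.925 [567.07836123 -84.8317848  194.16407045]
```

View pics/s6.png

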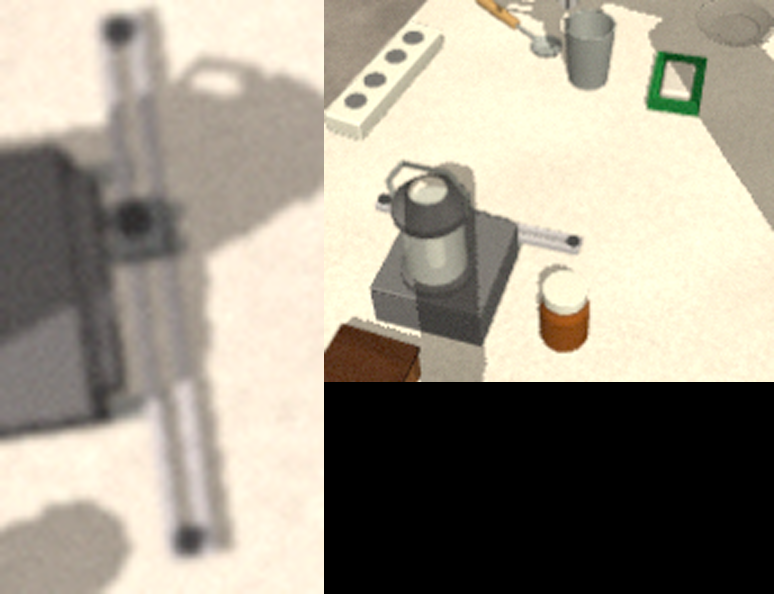

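The knob is at (134,217), about y = −25, over the clip whose notch I measured at about −27, so they agree within the measuring error. The tray is flush, the jar, box, glass, soap dish and the rest are standing where they were, and the hand is clear.

```bash
python3 -c "
from cell import job; print(job.sign_off())"
```

```text
the job is handed in; nothing more can be done
None
```

The tray is clicked home and the catch sits in the clip's notch, measured within about 2 mm, with the hand clear and the job handed in at about 29 s; the first push left the tray unmoved for a reason I did not find, and a second push closed it.

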